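# Lengthen the window squeegee by one hole

## Task

The squeegee is too short to reach the top of the kitchen window: lengthen its telescopic handle (the blue one) by exactly one hole. Press its brass spring pin flush with the blue sleeve, slide the sleeve away from the clamps past the pin until the pin springs fully out of the next hole, and let go. Leave the orange brush's handle at the length it has.

Things in the scene. Friction and masses are not known exactly. Their poses are not given: they have to be found in the camera images.
- squeegee_grip (a point): Centre of the blue square sleeve (36 mm wide and high), 60 mm above the table, level with the pin at the start; moves with the sleeve. x axis: along the handle, from the clamps to the squeegee blade (longer); y: to the side where the pin sticks out. The sleeve reaches 105 mm back (to the clamps) and 75 mm ahead of it. Holes in its +y side at -80, -40, 0 (pin at the start) and +40 mm along x.
- squeegee_pin_tip (a point): Round tip of the brass pin, 14 mm across, 27 mm from the sleeve's centre line: it sticks out level 9 mm through an 18 mm hole in the sleeve's side and so locks it. It belongs to the fixed aluminium pole inside, which is held in a grey stand (80 mm wide, 12 mm high) by two black clamps 82 mm high, 0.16 to 0.21 m behind the pin. Same axes as the grip point; moves only when pressed.
- squeegee_sleeve (a joint): Travel of the blue sleeve along its pole in m: 0 = pin in the hole it starts in, + = longer, 0.040 = pin in the next hole. About 2 mm play in a hole, 1 N friction. Pressed flush, the pin lets the sleeve slide: a push of about 10 N ducks its round end under the edge of the hole; the sleeve wall then keeps it down until the next hole comes, where it springs out.
- squeegee_pin (a joint): How far the brass pin is pressed in, in m: 0 = fully out, 0.009 = flush with the sleeve, 0.011 = under the sleeve wall. Spring: 2.4 N at 0, 6 N when flush. Gripping the sleeve from above across its two sides (45 mm over the pin), with one finger on the pin, presses it flush.
- brush_sleeve (a joint): The same travel for a bystander: an orange scrubbing brush on the same kind of handle and stand, with an orange sleeve and its own pin. The two stands lie side by side, both pointing roughly away from the robot, 0.24 m or more apart, and may change places. To be left at 0.

How it is judged (in metres and radians):
On the way:
1. the squeegee's pin is pressed about flush while the sleeve is still at its first hole (value of joint squeegee_pin above 0.006 m and value of joint squeegee_sleeve below 0.012 m), for 0.02 s.
At the end, for the whole second after the job is handed in: The blue squeegee sleeve stands one hole longer (40 mm, within 5 mm) with its pin sprung out through that hole (pressed in less than 2.5 mm), and the orange brush's sleeve is where it was (within 6 mm) (value of joint squeegee_sleeve between 0.035 and 0.045 m and value of joint squeegee_pin below 0.0025 m and value of joint brush_sleeve between -0.006 and 0.006 m); the robot touches nothing.
It fails at once if the squeegee sleeve is slid a second hole on (value of joint squeegee_sleeve above 0.06 m).
It fails at once if the orange brush's handle is changed (value of joint brush_sleeve above 0.02 m or value of joint brush_sleeve below -0.02 m).
It also fails if it takes over 32 s, if anything falls off the work surface, if the arm or the gripper's body presses on something with over 40 N, if the wrist force passes 120 N, or if a joint passes its speed limit or range.

## Robot

A 6-joint arm with a two-finger parallel gripper is mounted at the origin on the work surface; the furniture and walls round the work are solid. World frame = base frame: x ahead of the robot, y to its left, z up, the work surface at z = 0. Lengths are in m, angles in degrees, forces in N, time in s.
With the tool pointing down it reaches from about 0.3 to 0.875 m from the base axis. Payload 6.4 kg.
Tool frame: the origin (TCP) lies midway between the tips of the shut fingers; the grasp point (between the pads) lies ctrl.grip_depth behind it (ctrl.grip_depth is the distance from the TCP to the grasp point, in m); z points along the fingers, y is the line along which they close (so a half turn about z gives the same grasp; the last joint's range is limited). The gripper opens to 88 mm and grips with 3 to 60 N. Pads are 18 mm wide; open, the fingers measure 123 mm over their backs; the gripper's body (75 mm by 187 mm) begins 45 mm behind the grasp point.
Start: joints at [-75.648, 10.359, 92.074, -0, 77.567, -11.82], TCP at [0.254, -0.516, 0.239] pointing down, gripper open.
Joint ranges: [-171.53, 171.53], [-51.25, 118.39], [17.06, 147.69], [-65.23, 245.23], [0, 150.52], [-178.68, 178.68]. Speed limits (degrees/s): [147.25, 147.25, 172.46, 180, 180, 180].

## Interface

Orientations are given as [roll, pitch, yaw] about the fixed x, y, z axes, in that order (R = Rz(yaw) Ry(pitch) Rx(roll)).
In Python, from station import ctrl gives the robot as it stands.
- The arm moves only by the tool carry_out, never from a script. Its argument "moves" is a list of rows, each a list of 5 numbers: the shift along the tool's x, y, z in units of 200 mm (1.0 is 200 mm), then the turn about the tool's z in units of 360 degrees (1.0 is 360 degrees), then the closure, from -1 (fully open) to 1 (shut), so that 0 is half open. In form: [[dx, dy, dz, twist, fingers], ...]. A call has exactly 8 rows; each row is the pose to reach, as a shift and turn from the pose commanded when the call began, along the tool's axes at that moment, turning the shorter way round; what a row does not reach only later rows make up. A row lasts 1/10 s, in which the tool goes at most 50 mm and 8.59 degrees, less where a joint would pass 70% of its speed; a pose out of reach is approached as far as the arm can. A call with a number of a shift or a turn outside -1 to 1 is refused whole. A call with a gripper value outside its range is refused whole. The fingers move at their own pace and stop on an object; "force" is the grip in N (left out, the last holds). Time passes only in rows, so rows that repeat a pose let the fingers close, or fill a call up. It gives the time, the measured TCP pose, the force, the opening and the grip force at its end, in the units of the state.
- ctrl.read_state(): the state, without advancing time (a new reading comes with each control period).
- ctrl.snapshot(name): name is "side" or "top" or "wrist"; returns a dict with "color" (384x512x3 uint8, red, green, blue), "fx", "fy", "cx", "cy" (pixels), "extrinsics" (4x4, takes a point from camera to world coordinates). Camera axes: x right, y up, looking along -z (the intrinsics and any distortion apply to the point x, -y, -z); pixel columns grow to the right and rows downward; lengths in m; the calibration is good to about 2 mm. The wrist camera is an equidistant fisheye: a pixel r from the principal point sees the ray r / f radians off the axis. A picture is of the moment at which its call begins. There is no depth.
- ctrl.close_job(): hands the job in; it is judged then, once.
The state is a dict: "clock": time; "joint_positions": joint angles; "qd": joint speeds; "joint_efforts": joint torques, N m; "ee_pos": TCP position; "tool_rot": TCP orientation; "wrist_force": force on the tool from outside, world axes, zero at the start; "torque": the same for the moment, N m; "gripper_width": opening from 0.0 (shut) to 1.0 (fully open); "grasp_force": force on a finger pad.
Only numpy, scipy, OpenCV 4.12 (cv2) and the standard library are available. Lean on these libraries where they do the work, as an engineer would, in place of code of your own. Each camera call takes 0.05 s, during which the arm holds its last target. There are 200 camera calls.

## Working session

There is one attempt and no reset: what is moved stays moved. The work goes in short steps, Python scripts to look and compute and a tool call to move; the robot and the scene stay as the last step left them, time stands still between calls to the robot, and variables do not carry over. Pictures are saved under pics/ and viewed, at most 10 in all, crops included, and the job is handed in when it is done.

Besides the shell and the picture viewer there is one more tool, called after "Request:" by a JSON object that holds its "name" and its "arguments". carry_out: Moves the arm, as the interface text tells. Shifts and turns lie within -1 to 1; 1 stands for 200 mm of shift or 360 degrees of turn. Its arguments: {"type":"object","properties":{"moves":{"type":"array"},"force":{"type":"number"}},"required":["moves"]}

```bash
mkdir -p pics; python3 - <<'E'
from station import ctrl
import cv2,numpy as np
for n in("top","side"):
    s=ctrl.snapshot(n); cv2.imwrite(f"pics/{n}0.png",s["color"][:,:,::-1])
    np.savez(n+"0.npz",**s); print(n,s["fx"],s["fy"],s["cx"],s["cy"],np.round(s["extrinsics"],3).tolist(),[k for k in s])
print(ctrl.read_state(),ctrl.grip_depth)
E
```

```text
top 356.46409168330973 356.46409168330973 258.1363178564952 191.88607673424644 [[-0.027, 0.995, -0.096, 0.42], [-0.999, -0.029, -0.017, -0.007], [-0.019, 0.095, 0.995, 0.929], [0.0, 0.0, 0.0, 1.0]] ['color', 'fx', 'fy', 'cx', 'cy', 'extrinsics']
side 476.0078666924016 476.0078666924016 265.3375292760467 193.237818787083 [[-0.905, 0.275, -0.325, 0.228], [-0.425, -0.55, 0.718, 0.635], [0.018, 0.788, 0.615, 0.627], [0.0, 0.0, 0.0, 1.0]] ['color', 'fx', 'fy', 'cx', 'cy', 'extrinsics']
{'clock': 0.1, 'joint_positions': array([-7.56469323e+01,  1.03959315e+01,  9.21244867e+01, -7.26654756e-04,
        7.75661538e+01, -1.18195678e+01]), 'qd': array([ 0.01303573, -0.0749802 , -0.09552256, -0.05388267,  0.03745307,
       -0.00221715]), 'joint_efforts': array([ 6.70732170e-04, -4.34817445e+01, -3.42697084e+01,  7.03596580e-02,
        3.39888688e-02, -4.47054310e-05]), 'ee_pos': array([ 0.25351928, -0.51557795,  0.2379291 ]), 'tool_rot': array([-1.79915118e+02, -1.70382168e-02,  2.61727799e+01]), 'wrist_force': array([ 0.17090089, -0.47300741, -0.38275914]), 'torque': array([0.01814823, 0.07073111, 0.01546541]), 'grasp_force': 0.0, 'gripper_width': 1.0010456836762192} 0.0187
```

View pics/top0.png

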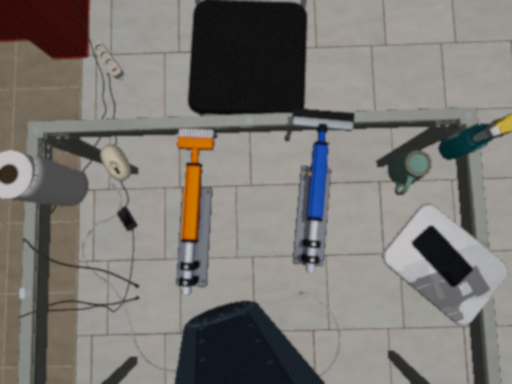

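View pics/side0.png

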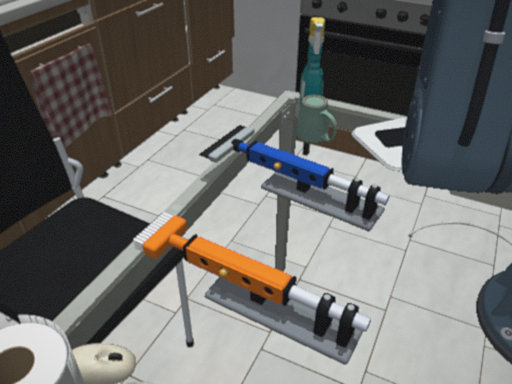

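The top view shows the blue sleeve from about (320,143) to (315,219) and the orange one to its left. The side view shows the blue handle's brass pin near (277,166), on the robot's left side.

```bash
cat >h.py <<'E'
import numpy as np
def onplane(s,u,v,z):
    E=s["extrinsics"]; d=E[:3,:3]@np.array([(u-s["cx"])/s["fx"],-(v-s["cy"])/s["fy"],-1.]); o=E[:3,3]
    return o+d*(z-o[2])/d[2]
def proj(s,p):
    E=s["extrinsics"]; c=E[:3,:3].T@(np.array(p)-E[:3,3]); return s["cx"]+s["fx"]*c[0]/-c[2], s["cy"]+s["fy"]*c[1]/c[2]
E
python3 - <<'E'
import numpy as np,cv2
from h import *
t=np.load("top0.npz");s=np.load("side0.npz")
c=t["color"];h=cv2.cvtColor(c,cv2.COLOR_RGB2HSV)
m=((h[...,0]>105)&(h[...,0]<125)&(h[...,1]>190)).astype(np.uint8); m[:, :295]=0; m[:,340:]=0; m[:135]=0;m[230:]=0
ys,xs=np.nonzero(m); print(len(xs),xs.min(),xs.max(),ys.min(),ys.max())
P=np.array([onplane(t,u,v,.078)[:2] for u,v in zip(xs,ys)]); r=cv2.minAreaRect(P.astype(np.float32)*1000); print("rect",r, cv2.boxPoints(r))
a=c[120:280,270:360];b=s["color"][125:225,195:395]
cv2.imwrite("pics/c.png",np.vstack([cv2.resize(b,None,fx=3.9,fy=3.9,interpolation=2)[:,:,::-1][:390,:780], ]))
cv2.imwrite("pics/d.png",cv2.resize(a,None,fx=3.7,fy=3.7,interpolation=2)[:,:,::-1])
E
```

```text
1024 308 326 135 218
rect ((537.026123046875, -136.74591064453125), (33.18376922607422, 201.7637481689453), 82.31980895996094) [[ 434.83182 -139.70674]
 [ 634.78564 -166.67117]
 [ 639.22046 -133.78508]
 [ 439.2666  -106.82065]]
```

View pics/c.png

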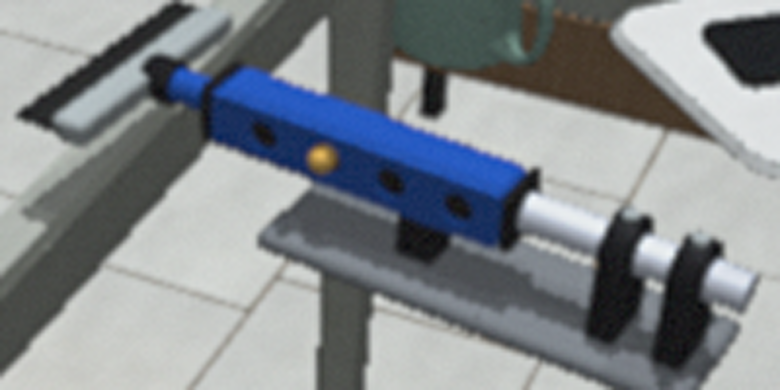

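View pics/d.png

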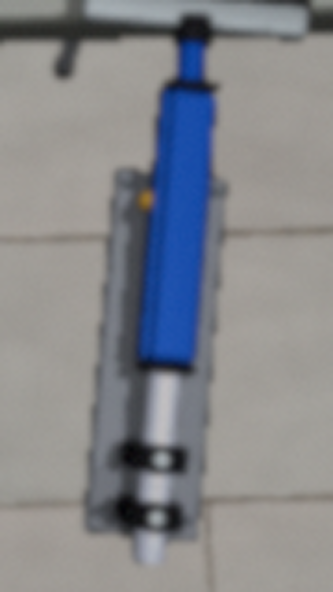

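The enlarged side crop puts the pin at (277.6,165.8). In the top view it sits at (309.7,174), with clamp bolts at (313.5,244.3) and (312.4,260). The right top edge of the sleeve runs from (327.6,144.9) to (321.6,217.8).

```bash
python3 - <<'E'
import numpy as np,cv2
from h import *
t=np.load("top0.npz");s=np.load("side0.npz")
f=lambda c,u,v,z:print(np.round(onplane(c,u,v,z),4))
print("pin");f(s,277.6,165.8,.06);f(t,309.7,174,.06)
print("bolts");f(t,313.5,244.3,.082);f(t,312.4,260,.082)
print("R edge");f(t,327.6,144.9,.078);f(t,321.6,217.8,.078)
print("side top-near edge, left end/right end");f(s,195+213/3.9,125+95/3.9,.078);f(s,195+505/3.9,125+192/3.9,.078)
print("side far edge");f(s,195+240/3.9,125+68/3.9,.078);f(s,195+527/3.9,125+165/3.9,.078)
print("bolts side");f(s,195+630/3.9,125+213/3.9,.082);f(s,195+700/3.9,125+238/3.9,.082)
E
```

```text
pin
[ 0.5445 -0.1241  0.06  ]
[ 0.5445 -0.1201  0.06  ]
bolts
[ 0.3746 -0.1194  0.082 ]
[ 0.3384 -0.1153  0.082 ]
R edge
[ 0.6117 -0.1639  0.078 ]
[ 0.4362 -0.1417  0.078 ]
side top-near edge, left end/right end
[ 0.6127 -0.1293  0.078 ]
[ 0.4392 -0.115   0.078 ]
side far edge
[ 0.6117 -0.1609  0.078 ]
[ 0.4371 -0.143   0.078 ]
bolts side
[ 0.3756 -0.1206  0.082 ]
[ 0.3387 -0.116   0.082 ]
```

Request:
{"name": "carry_out", "arguments": {"moves": [[1,-0.5,0,0.09,-1],[1,-0.5,0,0.09,-1],[1,-0.5,0,0.09,-1],[1,-0.5,0,0.09,-1],[1,-0.5,0,0.09,-1],[1,-0.5,0,0.09,-1],[1,-0.5,0,0.09,-1],[1,-0.5,0,0.09,-1]], "force": 30}}

```text
clock: 0.9
ee_pos: [0.3885, -0.3388, 0.2386]
tool_rot: [180.0, 0.0, -6.3]
wrist_force: [-0.6, 0.1, -0.5]
gripper_width: 0.998
grasp_force: 0.0
```

Request:
{"name": "carry_out", "arguments": {"moves": [[0.65,-1,0.44,0,-1],[0.65,-1,0.44,0,-1],[0.65,-1,0.44,0,-1],[0.65,-1,0.44,0,-1],[0.65,-1,0.44,0,-1],[0.65,-1,0.44,0,-1],[0.65,-1,0.44,0,-1],[0.65,-1,0.44,0,-1]]}}

```text
clock: 1.7
ee_pos: [0.5396, -0.1551, 0.151]
tool_rot: [180.0, -0.0, -6.3]
wrist_force: [-0.7, 0.2, 0.3]
gripper_width: 0.997
grasp_force: 0.0
```

```bash
python3 - <<'E'
from station import ctrl
import cv2,numpy as np
s=ctrl.snapshot("wrist");np.savez("w1.npz",**s);print(s["fx"],s["cx"],s["cy"],np.round(s["extrinsics"],3).tolist())
cv2.imwrite("pics/w1.png",cv2.resize(s["color"],(768,576),interpolation=2)[:,:,::-1])
r=ctrl.read_state();print(r["ee_pos"],r["tool_rot"],r["wrist_force"])
E
```

```text
297.3186396354542 257.9910324959887 192.3062798907776 [[-0.11, 0.958, 0.266, 0.608], [-0.994, -0.106, -0.029, -0.165], [0.0, -0.268, 0.963, 0.297], [0.0, 0.0, 0.0, 1.0]]
[ 0.53961577 -0.15535396  0.15130643] [ 1.79957333e+02 -3.89639839e-02 -6.35751704e+00] [-0.29151778  0.61440753 -0.03217448]
```

View pics/w1.png

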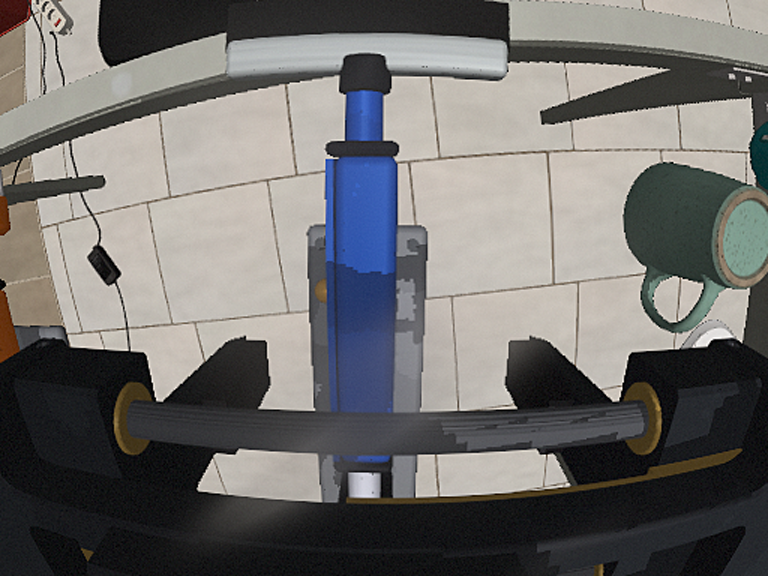

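The wrist view shows the pin at (321,291). The sleeve's top face spans columns 335–398 at row 180 and 334–395 at row 400, nearly parallel to the tool x axis.

```bash
python3 - <<'E'
import numpy as np
s=np.load("w1.npz");E=s["extrinsics"]
def w(U,V,z):
    a=np.array([U/1.5-s["cx"],V/1.5-s["cy"]]);r=np.hypot(*a);th=r/s["fx"]
    d=E[:3,:3]@np.array([np.sin(th)*a[0]/r,-np.sin(th)*a[1]/r,-np.cos(th)]);return np.round(E[:3,3]+d*(z-E[2,3])/d[2],4)
print("pin",w(321,291,.06))
for v in(165,250,400,450):print(v,w(335,v,.078),w(397,v,.078) if v<300 else w(394.5,v,.078))
print("ends",w(363,156,.078),w(363,462,.078))
E
```

```text
pin [ 0.5449 -0.1207  0.06  ]
165 [ 0.6122 -0.1397  0.078 ] [ 0.6086 -0.1697  0.078 ]
250 [ 0.5701 -0.1343  0.078 ] [ 0.5666 -0.1651  0.078 ]
400 [ 0.4857 -0.1217  0.078 ] [ 0.4823 -0.155   0.078 ]
450 [ 0.4508 -0.1159  0.078 ] [ 0.4474 -0.1514  0.078 ]
ends [ 0.6149 -0.1538  0.078 ] [ 0.4402 -0.1315  0.078 ]
```

Request:
{"name": "carry_out", "arguments": {"moves": [[0.005,-0.062,0.1,0.001,-1],[0.005,-0.062,0.25,0.001,-1],[0.005,-0.062,0.4,0.001,-1],[0.005,-0.062,0.5,0.001,-1],[0.005,-0.062,0.55,0.001,-1],[0.005,-0.062,0.55,0.001,-1],[0.005,-0.062,0.55,0.001,-1],[0.005,-0.062,0.55,0.001,-1]]}}

```text
clock: 2.55
ee_pos: [0.5433, -0.142, 0.0423]
tool_rot: [179.9, -0.1, -6.6]
wrist_force: [0.5, 0.4, -0.0]
gripper_width: 1.0
grasp_force: 0.0
```

```bash
python3 - <<'E'
from station import ctrl
import cv2,numpy as np
a=ctrl.snapshot("wrist")["color"];b=ctrl.snapshot("side")
np.savez("s2.npz",**b)
cv2.imwrite("pics/w2.png",np.vstack([cv2.resize(a[150:340,130:390],(780,570))])[:,:,::-1])
cv2.imwrite("pics/s2.png",cv2.resize(b["color"][100:250,180:400],(792,540),interpolation=2)[:,:,::-1])
r=ctrl.read_state();print(r["ee_pos"],r["tool_rot"],r["wrist_force"])
E
```

```text
[ 0.54316779 -0.14167192  0.04203884] [ 1.79954092e+02 -1.28377231e-01 -6.59456969e+00] [ 0.63343718  1.05537583 -0.27433761]
```

View pics/w2.png

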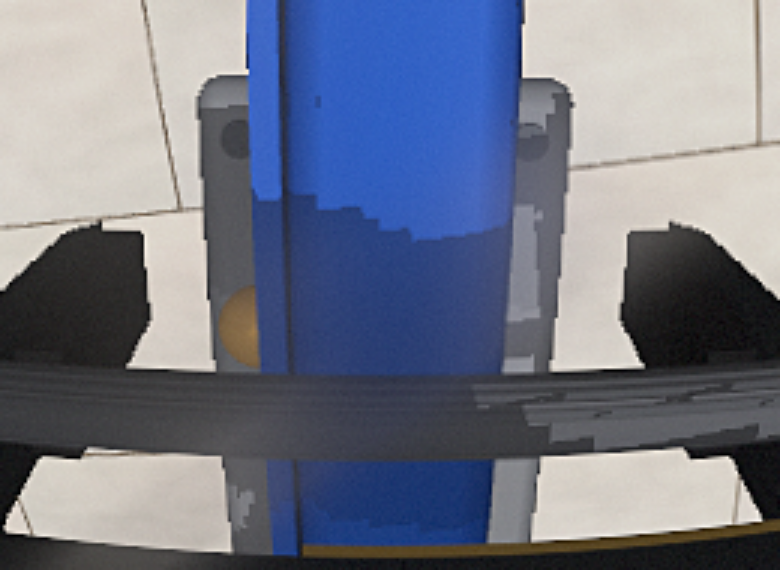

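View pics/s2.png

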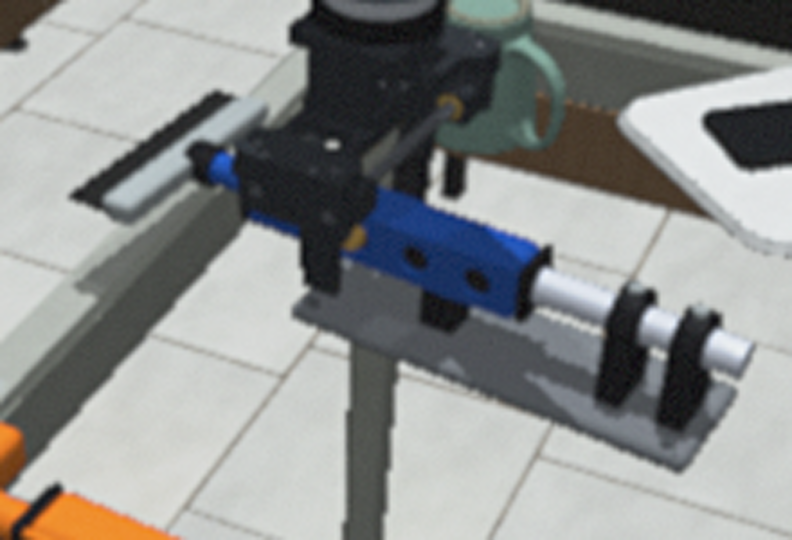

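```bash
python3 - <<'E'
import numpy as np
from h import *
s=np.load("s2.npz")
for l in(.022,.044,.052):
  for dx in(-.009,0,.009):
    for z in(.042,):
      p=[.5432+l*.115+dx*.993,-.1418+l*.993-dx*.115,z];u,v=proj(s,p);print(l,dx,round((u-180)*3.6),round((v-100)*3.6))
E
```

```text
0.022 -0.009 359 270
0.022 0 346 265
0.022 0.009 332 260
0.044 -0.009 339 289
0.044 0 326 284
0.044 0.009 313 279
0.052 -0.009 332 296
0.052 0 319 291
0.052 0.009 306 286
```

Request:
{"name": "carry_out", "arguments": {"moves": [[-0.007,0.01,-0.005,0,-1],[-0.007,0.01,-0.005,0,-0.2],[-0.007,0.01,-0.005,0,0],[-0.007,0.01,-0.005,0,0.3],[-0.007,0.01,-0.005,0,1],[-0.007,0.01,-0.005,0,1],[-0.007,0.01,-0.005,0,1],[-0.007,0.01,-0.005,0,1]], "force": 30}}

```text
clock: 3.45
ee_pos: [0.5407, -0.1415, 0.0416]
tool_rot: [-179.9, 0.0, -6.6]
wrist_force: [0.3, 3.9, 2.3]
gripper_width: 0.407
grasp_force: 29.9
```

Request:
{"name": "carry_out", "arguments": {"moves": [[0.02,0,0,0,1],[0.04,0,0,0,1],[0.06,0,0,0,1],[0.08,0,0,0,1],[0.1,0,0,0,1],[0.12,0,0,0,1],[0.14,0,0,0,1],[0.16,0,0,0,1]]}}

```text
clock: 4.25
ee_pos: [0.5715, -0.1454, 0.0416]
tool_rot: [-179.9, 0.2, -6.6]
wrist_force: [-0.3, 5.1, 2.6]
gripper_width: 0.404
grasp_force: 30.0
```

```bash
python3 - <<'E'
from station import ctrl
import cv2,numpy as np
b=ctrl.snapshot("side")
cv2.imwrite("pics/s3.png",cv2.resize(b["color"][100:250,180:400],(792,540),interpolation=2)[:,:,::-1])
r=ctrl.read_state();print(r["ee_pos"],r["tool_rot"],r["wrist_force"],r["gripper_width"])
E
```

```text
[ 0.5725304  -0.14557471  0.04159757] [-1.79898964e+02  5.81041791e-02 -6.61547245e+00] [-0.06127533  6.00612852  0.79218395] 0.40530764946360975
```

View pics/s3.png

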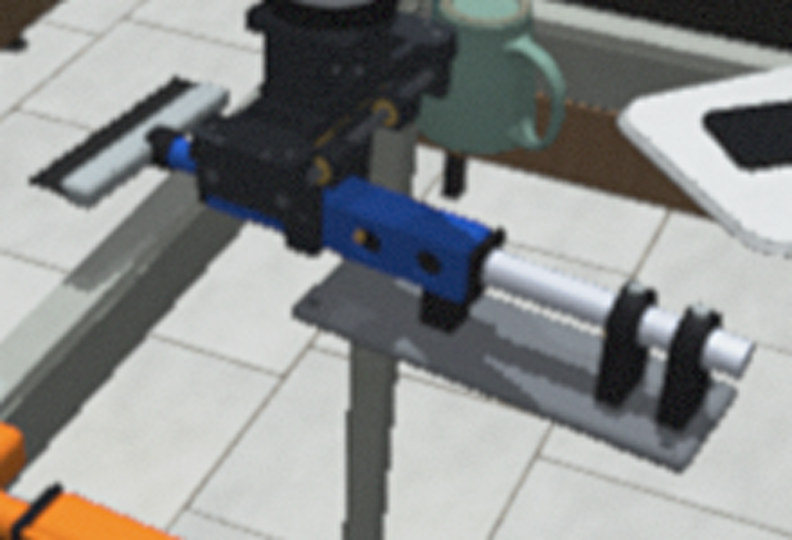

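The sleeve has moved with the gripper. The pin (360,237) is showing at the front edge of the next hole (370,240), so 8 mm are left.

Request:
{"name": "carry_out", "arguments": {"moves": [[0.01,0,0,0,1],[0.02,0,0,0,1],[0.03,0,0,0,1],[0.04,0,0,0,1],[0.04,0,0,0,1],[0.04,0,0,0,1],[0.04,0,0,0,1],[0.04,0,0,0,1]]}}

```text
clock: 5.1
ee_pos: [0.5805, -0.1466, 0.0416]
tool_rot: [-179.9, 0.0, -6.6]
wrist_force: [2.0, 5.4, 2.0]
gripper_width: 0.405
grasp_force: 30.0
```

```bash
python3 - <<'E'
from station import ctrl
import cv2,numpy as np
b=ctrl.snapshot("side")
cv2.imwrite("pics/s4.png",cv2.resize(b["color"][140:190,250:320],(784,560),interpolation=2)[:,:,::-1])
r=ctrl.read_state();print(r["ee_pos"],r["tool_rot"],r["wrist_force"],r["gripper_width"])
E
```

```text
[ 0.58046346 -0.14659529  0.04156447] [-1.79913392e+02  1.00711491e-02 -6.61082346e+00] [0.98898087 4.86946497 1.97215415] 0.40358978120065425
```

View pics/s4.png

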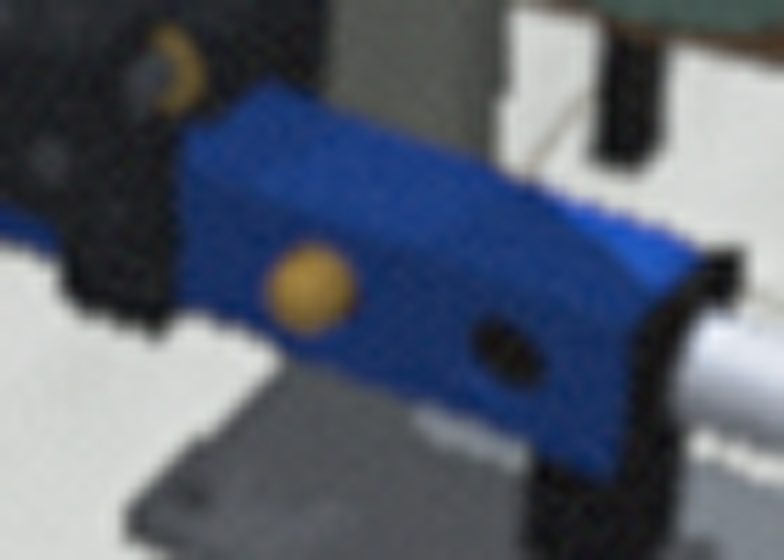

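The pin is fully out of the next hole, at (312,288) in the crop. Now I let go and lift straight up.

Request:
{"name": "carry_out", "arguments": {"moves": [[0,0,0,0,-1],[0,0,0,0,-1],[0,0,0,0,-1],[0,0,0,0,-1],[0,0,-0.1,0,-1],[0,0,-0.3,0,-1],[0,0,-0.5,0,-1],[0,0,-0.6,0,-1]]}}

```text
clock: 5.95
ee_pos: [0.582, -0.1485, 0.1657]
tool_rot: [179.9, -0.3, -6.6]
wrist_force: [0.8, 1.3, 0.4]
gripper_width: 1.003
grasp_force: 0.0
```

```bash
python3 - <<'E'
from station import ctrl
import cv2,numpy as np
b=ctrl.snapshot("side")
cv2.imwrite("pics/s5.png",cv2.resize(b["color"][130:350,130:420],(790,600),interpolation=2)[:,:,::-1])
r=ctrl.read_state();print(r["ee_pos"],r["wrist_force"],r["gripper_width"])
E
```

```text
[ 0.58328334 -0.14905648  0.16833243] [ 1.3220043  -0.96043852  2.44759401] 1.0018953829426576
```

View pics/s5.png

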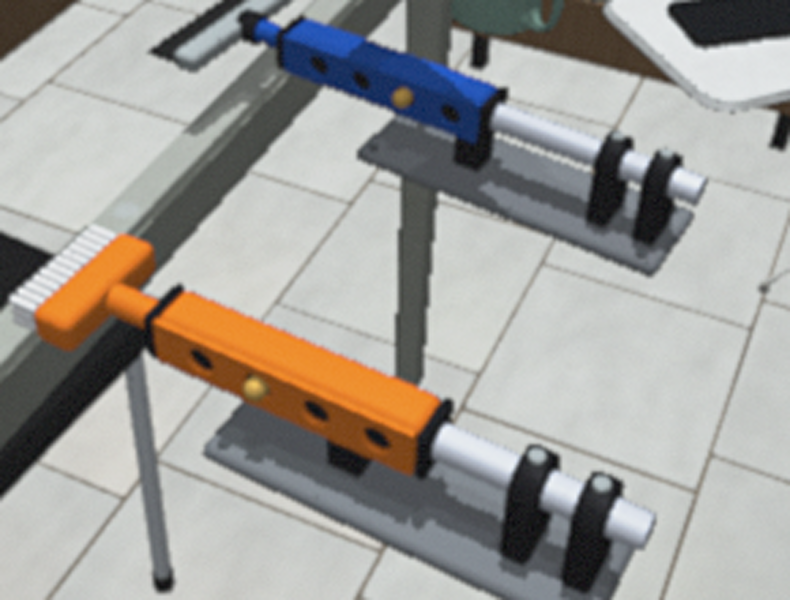

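The blue pin now stands out of the third hole from the front, at (402,97), one hole longer. The orange handle is unchanged, with its pin at (255,387), and the gripper is clear.

```bash
python3 -c "
from station import ctrl
print(ctrl.close_job())"
```

```text
the job is handed in; nothing more can be done
None
```

I lengthened the blue squeegee handle by one hole, with its pin sprung fully out of the next hole and the gripper clear. The orange brush was left as it was, and I handed the job in at about 6 s; the hand-in gave no verdict.

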